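# Click the melter's heat wheel up one step and start it

### The job

The chocolate melter is waiting on its lowest heat, the one-dash setting: with a fingertip, roll the wide knurled wheel on the black control ledge away from the robot until it clicks into the next position (two dashes at the index), no further, and only then press the round start button fully in and let it spring back. Do not turn the narrow wheel, and do not move, lift or pick up the lid or anything else standing about.

Things in the scene. Friction and masses are not known exactly. Their poses are not given: they have to be found in the camera images.
- melter: Chocolate melter, fixed. Black control ledge (130 mm deep, 280 wide, top 66 mm above the table) with a steel tank behind it (220 deep, 280 wide, top 94 mm up, front face at its x = 65 mm). Origin on the table under the ledge's middle; x from ledge to tank (away from the robot, yaw within 0.33 rad), y left, z up. At x = 0: wide wheel y = +62 mm, narrow wheel -18, button -92.
- heat_crown (a point): Crown (top point) of the WIDE wheel: black, knurled, 80 mm diameter, 24 mm wide, axle along the melter's y, top 20 mm showing above the ledge. Point fixed to the melter, mid-width, 86 mm above the table, with the melter's axes. Grey cheek discs beside it are 3 mm lower than the rim and carry white index bars. Sets of 1, 2, 3 white dashes on the rim mark the settings.
- heat_wheel (a joint): Turn of the wide wheel, rad; grows as its crown goes along the melter's +x. Sprung detents at 0 (one dash), 0.5 (two), 1.0 (three); starts at 0. One click = 20 mm of rim travel; let go between 0.25 and 0.75 it falls into 0.5. Needs about 1.5 N along the rim: press the crown down with 5 to 15 N and drag; the axle does not give downwards.
- fan_crown (a point): Crown of the NARROW wheel (52 mm diameter, 10 mm wide), 78 mm above the table, fixed to the melter: to be left alone.
- fan_mark (a point): A point on the narrow wheel's rim, carried round by it (for checking that it is left alone).
- start_top (a point): Centre of the top face of the round black start button (26 mm diameter, in a grey collar of 42 mm diameter and 12 mm height), 88 mm above the table (22 mm above the ledge) when out; it is pressed straight down. Moves with the button.
- start (a joint): Travel of the start button, m: 0 out, 0.006 fully in; sprung, 1.5 N to begin, 5 N fully in; it comes back when let go.
- lid: steel tank lid, 205 x 262 x 6 mm plate with a black bow handle rising to 37 mm, lying on top of the tank (94 mm above the table). Not to be moved; origin at the centre of its underside.
- nib_jar: amber glass jar of nibs, 72 mm diameter, 105 mm high, standing beside the ledge. Not to be moved; origin at the centre of its underside.
- cup: open steel cup, 72 mm diameter at the rim, 85 mm high, standing beside the ledge. Not to be moved; origin at the centre of its underside.
- spatula: wooden-handled spatula lying on the table on the robot's side of the ledge. Not to be moved; origin at the centre of its underside.
- mould: clear moulding tray with six brown chocolate bars, 170 x 120 x 20 mm, lying on the table. Not to be moved; origin at the centre of its underside.
- bowl: steel mixing bowl, 150 mm diameter, 70 mm high. Not to be moved; origin at the centre of its underside.
- cocoa_tin: cocoa tin, 80 mm diameter, 120 mm high. Not to be moved; origin at the centre of its underside.

How it is judged:
On the way, in this order (a step that is already met when the one before it is completed fails the run):
1. the wide wheel rests in its second detent (two dashes at the index) (value of joint heat_wheel between 0.4 and 0.6 rad and value of joint start below 0.002 m), for 0.3 s.
2. the start button is pressed fully in, with the wheel still there (value of joint start above 0.0048 m and value of joint heat_wheel between 0.4 and 0.6 rad), for 0.05 s.
At the end, for the whole second after the job is handed in: The wide wheel rests in its second detent (0.4 to 0.6 rad), the start button has been pressed in at least 4.8 mm after that and is out again (less than 1.5 mm in), the narrow wheel's rim has moved less than 4 mm, and no bystander lies more than 15 mm from where it began (value of joint heat_wheel between 0.4 and 0.6 rad and value of joint start below 0.0015 m and distance of fan_mark from where it was at the start of the episode below 0.004 m and distance of each of lid, nib_jar, cup, spatula, mould, bowl, cocoa_tin from where it was at the start of the episode below 0.015 m); the robot touches nothing.
It fails at once if the start button is pressed while the wide wheel is not in its second detent (value of joint start above 0.004 m and not (value of joint heat_wheel between 0.3 and 0.7 rad)).
It fails at once if the wide wheel is turned past the second detent into the third (value of joint heat_wheel above 0.85 rad).
It fails at once if the narrow wheel is turned (distance of fan_mark from where it was at the start of the episode above 0.004 m).
It fails at once if the lid or another bystander is moved or lifted (distance of any of lid, nib_jar, cup, spatula, mould, bowl, cocoa_tin from where it was at the start of the episode above 0.015 m).
It also fails if it takes over 38 s, if anything falls off the work surface, if the arm or the gripper's body presses on something with over 40 N, if the wrist force passes 120 N, or if a joint passes its speed limit or range.

### The arm

A 6-joint arm with a two-finger parallel gripper is mounted at the origin on the work surface. World frame = base frame: x ahead of the robot, y to its left, z up, the work surface at z = 0. Lengths are in m, angles in rad, forces in N, time in s.
With the tool pointing down it reaches from about 0.375 to 0.9 m from the base axis. Payload 3.1 kg.
Tool frame: the origin (TCP) lies on the centre line of the jaws, within the pads' length; the fingertips stand r.tip_reach ahead of it and the grasp point (between the pads) lies 3 mm ahead of it (r.tip_reach is the distance from the TCP to the fingertips, in m); z points along the fingers, y is the line along which they close (so a half turn about z gives the same grasp; the last joint's range is limited). The gripper opens to 85 mm and grips with 20 to 120 N. Pads are 22 mm wide; open, the fingers measure 114 mm over their backs; the gripper's body (76 mm by 85 mm) begins 54 mm behind the grasp point. The pads swing forward as they close: fully open they stand 13 mm farther back than shut.
Start: joints at [-1.508, 0.527, 1.433, -0, 1.181, -0.178], TCP at [0.15, -0.607, 0.253] pointing down, gripper open.
Joint ranges: [-3.08, 3.08], [-0.75, 2.2], [0.22, 2.44], [-1.43, 4.57], [0, 2.65], [-2.85, 2.85]. Speed limits (rad/s): [2.79, 2.79, 3.14, 3.14, 3.14, 3.14].

### API

Orientations are given as a 3x3 rotation matrix whose columns are the frame's x, y, z axes.
In Python, from workcell import r gives the robot as it stands.
- The arm moves only by the tool arm_command, never from a script. Its argument "moves" is a list of rows, each an object with "travel": the shift along the tool's x, y, z each as a share of 75 cm, from -1 to 1, a list of three; "rot": the turn, a rotation vector about the tool's x, y, z each as a share of pi rad, from -1 to 1, a list of three. In form: [{"travel": [dx, dy, dz], "rot": [rx, ry, rz]}, ...]. A call has 1 to 12 rows; each row is the pose to reach, as a shift and turn from the pose commanded when the call began, along the tool's axes at that moment, turning the shorter way round; what a row does not reach only later rows make up. A row lasts 1/10 s, in which the tool goes at most 50 mm and 8.59 degrees, less where a joint would pass 70% of its speed; a pose out of reach is approached as far as the arm can. A call with a number of a shift or a turn outside -1 to 1 is refused whole. A call with a gripper value outside its range is refused whole. "gripper" is the opening, from 0 (shut) to 1 (fully open), set as the call begins (left out, the last holds). The fingers move at their own pace and stop on an object; "grip_force" is the grip in N (left out, the last holds). Time passes only in rows, so rows that repeat a pose let the fingers close. It gives the time, the measured TCP pose, the force, the opening and the grip force at its end, in the units of the state.
- r.observe(): the state, without advancing time (a new reading comes with each control period).
- r.grab_frame(name): name is "side" or "top" or "wrist"; returns a dict with "img" (384x512x3 uint8, blue, green, red), "fov_y" (degrees; the focal length in pixels is half the picture's height over the tangent of half this angle, whatever the lens; pixels are square), "cx", "cy" (the principal point, pixels), "cam_to_world" (4x4, takes a point from camera to world coordinates); the wrist camera has in their place "T_tool_cam" (4x4, takes a point from camera to tool coordinates, whose origin is the TCP and whose axes are the flange's). Camera axes: x right, y down, z forward; pixel columns grow to the right and rows downward; lengths in m; the calibration is good to about 2 mm. A picture is of the moment at which its call begins: read the wrist's pose just before it. There is no depth.
- r.close_job(): hands the job in; it is judged then, once.
Trained networks look in a picture, given as the dict that the camera call returned (one of the last four; its "shot" number tells which), for a name from the list of things; names that differ only in an ending like _2 or _b are one class to them, and where a whole thing is asked for, a point or a joint stands for the part that bears it (a point fixed in the world has none). Each returns a list of dicts, best first, with "score" (0 to 1); they miss things now and then, are a little off and sometimes report something else, mostly with a low value. They report only what shows in the picture. A call takes as long as a camera call.
- r.spot_in(picture, thing): "location" ([column, row] as shares, 0 to 1, of the picture: columns of its width, rows of its height, amid what is visible of it).
- r.cut_out(picture, thing): "mask" (384x512 bool, what is visible of it) and "location" ([column, row] as shares, 0 to 1, of the picture: columns of its width, rows of its height, amid what is visible of it).
- r.tip_of(picture, thing): "location" ([column, row] as shares, 0 to 1, of the picture: columns of its width, rows of its height: a listed point, or the origin of a listed thing).
The state is a dict: "t": time; "joint_positions": joint angles; "qvel": joint speeds; "joint_efforts": joint torques, N m; "eef_pos": TCP position; "orientation": TCP orientation; "wrist_force": force on the tool from outside, world axes, zero at the start; "moment": the same for the moment, N m; "gripper_width": opening from 0.0 (shut) to 1.0 (fully open); "grip_force": force on a finger pad.
Only numpy, scipy, OpenCV 4.12 (cv2) and the standard library are available. Lean on these libraries where they do the work, as an engineer would, in place of code of your own. Each camera call takes 0.05 s, during which the arm holds its last target. There are 200 camera calls.

## Working session

There is one attempt and no reset: what is moved stays moved. The work goes in short steps, Python scripts to look and compute and a tool call to move; the robot and the scene stay as the last step left them, time stands still between calls to the robot, and variables do not carry over. Pictures are saved under pics/ and viewed, at most 10 in all, crops included, and the job is handed in when it is done.

Besides the shell and the picture viewer there is one more tool, called after ">>>" as a command line: name --argument value ..., lists and objects as JSON in quotes. arm_command: Moves the arm, as the interface text tells. Its arguments: {"type":"object","properties":{"moves":{"type":"array","items":{"type":"object","properties":{"travel":{"type":"array","items":{"type":"number","minimum":-1,"maximum":1}},"rot":{"type":"array","items":{"type":"number","minimum":-1,"maximum":1}}}}},"gripper":{"type":"number"},"grip_force":{"type":"number"}},"required":["moves"]}

```bash
mkdir -p pics; cat > h.py <<'E'
import numpy as np, cv2
from workcell import r
def ray(f,loc,T=None):
    h,w=f["img"].shape[:2]; fl=h/2/np.tan(np.radians(f["fov_y"])/2)
    T=np.array(f["cam_to_world"]) if T is None else T
    d=T[:3,:3]@np.array([(loc[0]*w-f["cx"])/fl,(loc[1]*h-f["cy"])/fl,1]); return T[:3,3],d
def onz(f,loc,z,T=None):
    o,d=ray(f,loc,T); return o+d*(z-o[2])/d[2]
def wristT(f,s):
    A=np.eye(4);A[:3,:3]=s["orientation"];A[:3,3]=s["eef_pos"];return A@np.array(f["T_tool_cam"])
E
python3 - <<'E'
from h import *
s=r.observe(); print(s["t"],s["eef_pos"],np.round(s["orientation"],3).tolist(),r.tip_reach)
ims=[]
for c in ["side","top","wrist"]:
    f=r.grab_frame(c); ims.append(f["img"]); T=wristT(f,s) if c=="wrist" else None
    for n,z in [("heat_crown",.086),("fan_crown",.078),("start_top",.088),("melter",0)]:
        for d in r.tip_of(f,n)[:1]: print(c,n,round(d["score"],2),np.round(d["location"],3),np.round(onz(f,d["location"],z,T),4))
cv2.imwrite("pics/a.png",ims[0]);cv2.imwrite("pics/b.png",ims[1])
E
```

```text
0.0 [ 0.14962069 -0.60614256  0.2523178 ] [[0.971, 0.239, -0.0], [0.239, -0.971, 0.002], [0.0, -0.002, -1.0]] 0.022
side heat_crown 0.78 [0.425 0.457] [0.4844 0.1644 0.086 ]
side fan_crown 0.57 [0.443 0.499] [0.4926 0.0839 0.078 ]
side start_top 0.58 [0.463 0.518] [0.5052 0.0241 0.088 ]
side melter 0.63 [0.44  0.554] [0.4892 0.1107 0.    ]
top heat_crown 0.77 [0.389 0.592] [0.4809 0.1678 0.086 ]
top fan_crown 0.86 [0.448 0.581] [0.4946 0.0893 0.078 ]
top start_top 0.4 [0.515 0.574] [ 0.5023 -0.0018  0.088 ]
top melter 0.75 [0.442 0.603] [0.4814 0.1015 0.    ]
```

View pics/b.png

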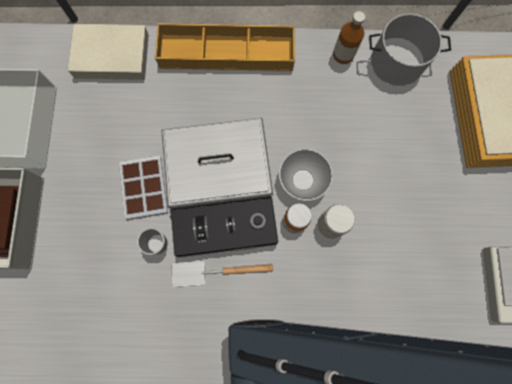

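View pics/a.png

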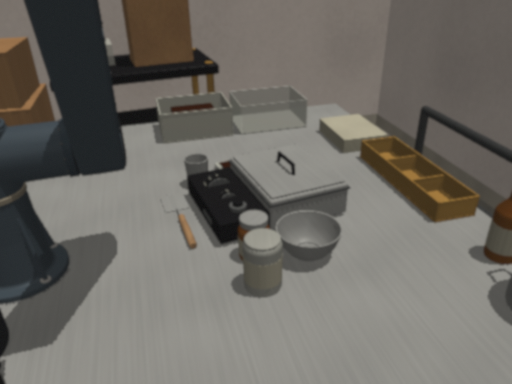

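>>> arm_command --moves '[{"travel": [0.484,-0.293,-0.04]},{"travel": [0.484,-0.293,-0.04]},{"travel": [0.484,-0.293,-0.04]},{"travel": [0.484,-0.293,-0.04]},{"travel": [0.484,-0.293,-0.04]},{"travel": [0.484,-0.293,-0.04]},{"travel": [0.484,-0.293,-0.04]},{"travel": [0.484,-0.293,-0.04]},{"travel": [0.611,-0.811,-0.067]},{"travel": [0.611,-0.811,-0.067]},{"travel": [0.611,-0.811,-0.067]},{"travel": [0.611,-0.811,-0.067]}]' --gripper 0

```text
$.moves[0]: bad value
```

>>> arm_command --moves '[{"travel": [0.484,-0.293,-0.04],"rot": [0,0,0]},{"travel": [0.484,-0.293,-0.04],"rot": [0,0,0]},{"travel": [0.484,-0.293,-0.04],"rot": [0,0,0]},{"travel": [0.484,-0.293,-0.04],"rot": [0,0,0]},{"travel": [0.484,-0.293,-0.04],"rot": [0,0,0]},{"travel": [0.484,-0.293,-0.04],"rot": [0,0,0]},{"travel": [0.484,-0.293,-0.04],"rot": [0,0,0]},{"travel": [0.484,-0.293,-0.04],"rot": [0,0,0]},{"travel": [0.611,-0.811,-0.067],"rot": [0,0,0]},{"travel": [0.611,-0.811,-0.067],"rot": [0,0,0]},{"travel": [0.611,-0.811,-0.067],"rot": [0,0,0]},{"travel": [0.611,-0.811,-0.067],"rot": [0,0,0]}]' --gripper 0

```text
t: 1.95
eef_pos: [0.4398, -0.123, 0.2924]
orientation: [[0.971, 0.239, 0.001], [0.239, -0.971, -0.0], [0.001, 0.0, -1.0]]
wrist_force: [1.1, -0.6, 0.2]
gripper_width: -0.003
grip_force: 0.0
```

>>> arm_command --moves '[{"travel": [0.069,-0.278,0],"rot": [0,0,0]},{"travel": [0.069,-0.278,0],"rot": [0,0,0]},{"travel": [0.069,-0.278,0],"rot": [0,0,0]},{"travel": [0.069,-0.278,0],"rot": [0,0,0]},{"travel": [0.069,-0.278,0],"rot": [0,0,0]},{"travel": [0.069,-0.278,0],"rot": [0,0,0]},{"travel": [0.069,-0.278,0],"rot": [0,0,0]},{"travel": [0.069,-0.278,0],"rot": [0,0,0]}]'

```text
t: 2.75
eef_pos: [0.4405, 0.0889, 0.2921]
orientation: [[0.971, 0.238, 0.0], [0.238, -0.971, -0.0], [0.0, 0.0, -1.0]]
wrist_force: [-0.1, 0.7, -0.3]
gripper_width: -0.003
grip_force: 0.0
```

```bash
python3 - <<'E'
from h import *
s=r.observe(); print(s["t"],s["eef_pos"],np.round(s["orientation"],3).tolist(),s["wrist_force"])
f=r.grab_frame("wrist");T=wristT(f,s);print(np.round(f["T_tool_cam"],3).tolist())
cv2.imwrite("pics/c.png",f["img"])
for F,T in[(f,T),(r.grab_frame("top"),None)]:
    for n,z in [("heat_crown",.086),("fan_crown",.078),("start_top",.088),("melter",0)]:
        for d in r.tip_of(F,n)[:1]: print(n,round(d["score"],2),np.round(np.array(d["location"])*[512,384],1),np.round(onz(F,d["location"],z,T),4))
E
```

```text
2.75 [0.44045543 0.08891713 0.29210436] [[0.971, 0.238, 0.0], [0.238, -0.971, -0.0], [0.0, 0.0, -1.0]] [-0.06627219  0.68823464 -0.32370021]
[[0.001, -0.964, -0.264, 0.067], [1.0, 0.001, -0.001, -0.0], [0.001, -0.264, 0.964, -0.121], [0.0, 0.0, 0.0, 1.0]]
heat_crown 0.68 [178.6 104.1] [0.4822 0.168  0.086 ]
fan_crown 0.95 [264.2 111.7] [0.4943 0.0884 0.078 ]
start_top 0.62 [342.3 120.5] [0.5043 0.0158 0.088 ]
melter 0.64 [245.3 106.5] [0.4923 0.1076 0.    ]
heat_crown 0.82 [198.2 228.8] [0.4772 0.1701 0.086 ]
start_top 0.56 [258.4 219.4] [0.5044 0.0119 0.088 ]
```

View pics/c.png

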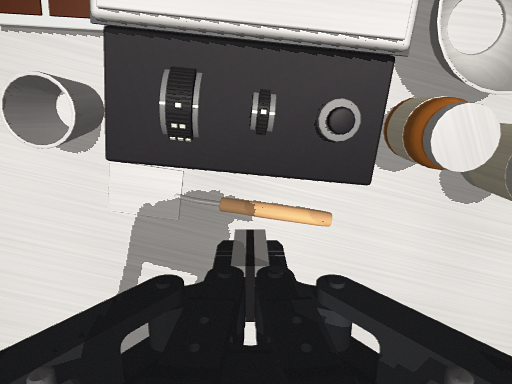

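>>> arm_command --moves '[{"travel": [0.0685,-0.09,0.05],"rot": [0,0,0.0306]},{"travel": [0.0685,-0.09,0.05],"rot": [0,0,0.0306]},{"travel": [0.0685,-0.09,0.1],"rot": [0,0,0.0306]},{"travel": [0.0685,-0.09,0.15],"rot": [0,0,0.0306]},{"travel": [0.0685,-0.09,0.21],"rot": [0,0,0.0306]},{"travel": [0.0685,-0.09,0.21],"rot": [0,0,0.0306]},{"travel": [0.0685,-0.09,0.21],"rot": [0,0,0.0306]}]'

```text
t: 3.95
eef_pos: [0.4738, 0.1678, 0.1344]
orientation: [[0.989, 0.145, -0.002], [0.145, -0.989, -0.0], [-0.002, -0.0, -1.0]]
wrist_force: [0.4, -0.2, 0.3]
gripper_width: 0.002
grip_force: 0.0
```

```bash
python3 - <<'E'
from h import *
s=r.observe(); print(s["t"],s["eef_pos"],np.round(s["orientation"],3).tolist(),s["wrist_force"],r.tip_reach)
f=r.grab_frame("wrist");T=wristT(f,s)
cv2.imwrite("pics/d.png",f["img"])
for n,z in [("heat_crown",.086),("fan_crown",.078),("start_top",.088)]:
        for d in r.tip_of(f,n)[:1]: print(n,round(d["score"],2),np.round(np.array(d["location"])*[512,384],1),np.round(onz(f,d["location"],z,T),4))
E
```

```text
3.95 [0.47375778 0.1677575  0.13435432] [[0.989, 0.145, -0.002], [0.145, -0.989, -0.0], [-0.002, -0.0, -1.0]] [ 0.43634362 -0.15928463  0.33227009] 0.022
heat_crown 0.67 [250.9 211.1] [0.4819 0.1688 0.086 ]
fan_crown 0.61 [398.3 204.6] [0.4946 0.0892 0.078 ]
```

View pics/d.png

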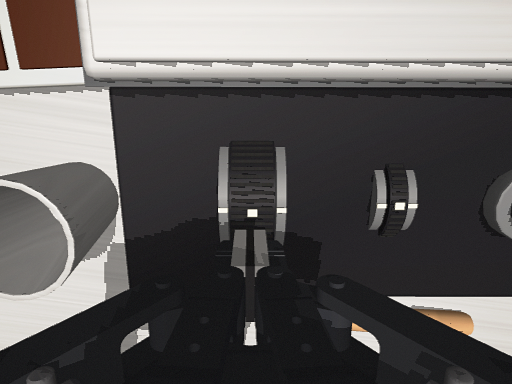

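>>> arm_command --moves '[{"travel": [0,0,0.025],"rot": [0,0,0]},{"travel": [0,0,0.035],"rot": [0,0,0]},{"travel": [0,0,0.036],"rot": [0,0,0]},{"travel": [0,0,0.036],"rot": [0,0,0]}]'

```text
t: 4.55
eef_pos: [0.4743, 0.1678, 0.1083]
orientation: [[0.989, 0.145, 0.001], [0.145, -0.989, 0.0], [0.001, 0.0, -1.0]]
wrist_force: [0.3, 0.6, -0.2]
gripper_width: -0.0
grip_force: 0.0
```

>>> arm_command --moves '[{"travel": [0,0,0.001],"rot": [0,0,0]},{"travel": [0,0,0.001],"rot": [0,0,0]}]'

```text
t: 4.75
eef_pos: [0.4749, 0.1679, 0.108]
orientation: [[0.989, 0.145, 0.003], [0.145, -0.989, 0.0], [0.003, 0.0, -1.0]]
wrist_force: [-0.2, -0.3, 4.2]
gripper_width: -0.005
grip_force: 2.2
```

>>> arm_command --moves '[{"travel": [0,0,0.001],"rot": [0,0,0]},{"travel": [0,0,0.001],"rot": [0,0,0]},{"travel": [0.004,0,0.001],"rot": [0,0,0]},{"travel": [0.008,0,0.001],"rot": [0,0,0]}]'

```text
t: 5.15
eef_pos: [0.4807, 0.1688, 0.1078]
orientation: [[0.989, 0.145, 0.003], [0.145, -0.989, 0.0], [0.003, 0.0, -1.0]]
wrist_force: [-1.7, -0.6, 11.1]
gripper_width: 0.002
grip_force: 5.5
```

>>> arm_command --moves '[{"travel": [0.004,0,0],"rot": [0,0,0]},{"travel": [0.008,0,0],"rot": [0,0,0]},{"travel": [0.012,0,0],"rot": [0,0,0]},{"travel": [0.0145,0,0],"rot": [0,0,0]},{"travel": [0.0145,0,0],"rot": [0,0,0]}]'

```text
t: 5.65
eef_pos: [0.4932, 0.1706, 0.1077]
orientation: [[0.989, 0.145, 0.006], [0.145, -0.989, 0.001], [0.006, 0.0, -1.0]]
wrist_force: [2.2, -0.3, 6.1]
gripper_width: -0.002
grip_force: 3.4
```

>>> arm_command --moves '[{"travel": [0,0,-0.01],"rot": [0,0,0]},{"travel": [0,0,-0.05],"rot": [0,0,0]},{"travel": [-0.03,0,-0.08],"rot": [0,0,0]},{"travel": [-0.03,0,-0.08],"rot": [0,0,0]}]'

```text
t: 6.05
eef_pos: [0.4667, 0.167, 0.1684]
orientation: [[0.989, 0.146, 0.001], [0.146, -0.989, 0.0], [0.001, -0.0, -1.0]]
wrist_force: [0.6, 0.1, 1.7]
gripper_width: 0.002
grip_force: 0.0
```

```bash
python3 - <<'E'
from h import *
s=r.observe(); print(s["t"],s["eef_pos"],np.round(s["orientation"],3).tolist(),s["wrist_force"])
f=r.grab_frame("wrist");T=wristT(f,s)
cv2.imwrite("pics/e.png",f["img"])
for n,z in [("heat_crown",.086),("fan_crown",.078),("start_top",.088)]:
        for d in r.tip_of(f,n)[:1]: print(n,round(d["score"],2),np.round(np.array(d["location"])*[512,384],1),np.round(onz(f,d["location"],z,T),4))
E
```

```text
6.05 [0.46669678 0.16701537 0.16843647] [[0.989, 0.146, 0.001], [0.146, -0.989, 0.0], [0.001, -0.0, -1.0]] [0.60160999 0.13952122 1.70052599]
heat_crown 0.74 [252.1 180.9] [0.4829 0.1684 0.086 ]
fan_crown 0.87 [379.9 180. ] [0.4935 0.0874 0.078 ]
start_top 0.85 [505.9 183. ] [0.5048 0.0152 0.088 ]
```

View pics/e.png

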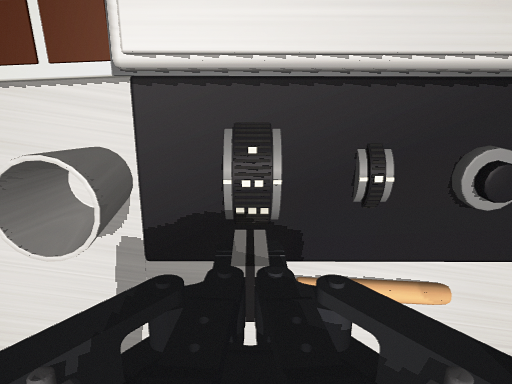

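>>> arm_command --moves '[{"travel": [0.0205,0.207,0],"rot": [0,0,0]},{"travel": [0.0205,0.207,0],"rot": [0,0,0]},{"travel": [0.0205,0.207,0],"rot": [0,0,0]},{"travel": [0.0205,0.207,0],"rot": [0,0,0]},{"travel": [0.0205,0.207,0.05],"rot": [0,0,0]},{"travel": [0.0205,0.207,0.05],"rot": [0,0,0]},{"travel": [0.0205,0.207,0.05],"rot": [0,0,0]}]'

```text
t: 6.95
eef_pos: [0.5051, 0.0162, 0.1275]
orientation: [[0.989, 0.146, -0.004], [0.146, -0.989, 0.001], [-0.004, -0.001, -1.0]]
wrist_force: [0.3, 0.8, 0.5]
gripper_width: 0.001
grip_force: 0.0
```

```bash
python3 - <<'E'
from h import *
s=r.observe(); print(s["t"],s["eef_pos"],s["wrist_force"])
f=r.grab_frame("wrist");T=wristT(f,s)
cv2.imwrite("pics/g.png",f["img"])
for n,z in [("start_top",.088)]:
        for d in r.tip_of(f,n)[:1]: print(n,round(d["score"],2),np.round(np.array(d["location"])*[512,384],1),np.round(onz(f,d["location"],z,T),4))
E
```

```text
6.95 [0.50512923 0.01620812 0.12753848] [0.27484461 0.78160456 0.48688039]
start_top 0.58 [252.1 234.7] [0.5037 0.0153 0.088 ]
```

View pics/g.png

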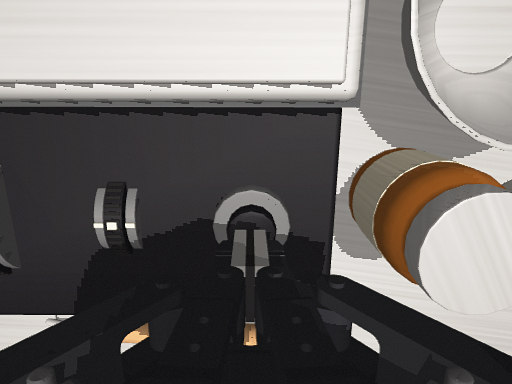

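>>> arm_command --moves '[{"travel": [0,0,0.015],"rot": [0,0,0]},{"travel": [0,0,0.025],"rot": [0,0,0]},{"travel": [0,0,0.03],"rot": [0,0,0]},{"travel": [0,0,0.03],"rot": [0,0,0]}]'

```text
t: 7.45
eef_pos: [0.5064, 0.0159, 0.1059]
orientation: [[0.989, 0.145, 0.0], [0.145, -0.989, 0.0], [0.0, -0.0, -1.0]]
wrist_force: [0.4, 1.6, 3.7]
gripper_width: 0.001
grip_force: 1.8
```

>>> arm_command --moves '[{"travel": [0,0,0.004],"rot": [0,0,0]},{"travel": [0,0,0.004],"rot": [0,0,0]},{"travel": [0,0,0.004],"rot": [0,0,0]}]'

```text
t: 7.75
eef_pos: [0.5064, 0.0159, 0.104]
orientation: [[0.989, 0.145, 0.001], [0.145, -0.989, 0.0], [0.001, -0.0, -1.0]]
wrist_force: [-0.5, 2.2, 8.8]
gripper_width: 0.001
grip_force: 4.5
```

>>> arm_command --moves '[{"travel": [0,0,0.001],"rot": [0,0,0]},{"travel": [0,0,0.001],"rot": [0,0,0]}]'

```text
t: 7.95
eef_pos: [0.5064, 0.0159, 0.1039]
orientation: [[0.989, 0.145, 0.001], [0.145, -0.989, 0.0], [0.001, -0.0, -1.0]]
wrist_force: [-1.7, 3.5, 14.2]
gripper_width: 0.002
grip_force: 7.2
```

>>> arm_command --moves '[{"travel": [0,0,-0.02],"rot": [0,0,0]},{"travel": [0,0,-0.08],"rot": [0,0,0]},{"travel": [0,0,-0.14],"rot": [0,0,0]},{"travel": [-0.08,-0.1,-0.2],"rot": [0,0,0]},{"travel": [-0.08,-0.1,-0.2],"rot": [0,0,0]},{"travel": [-0.08,-0.1,-0.2],"rot": [0,0,0]}]'

```text
t: 8.55
eef_pos: [0.4317, 0.0832, 0.2538]
orientation: [[0.989, 0.148, -0.001], [0.148, -0.989, 0.001], [-0.001, -0.001, -1.0]]
wrist_force: [-0.1, 0.3, -0.9]
gripper_width: -0.0
grip_force: 0.0
```

```bash
python3 - <<'E'
from h import *
print(r.observe()["t"])
f=r.grab_frame("wrist"); cv2.imwrite("pics/i.png",f["img"])
E
```

```text
8.55
```

View pics/i.png

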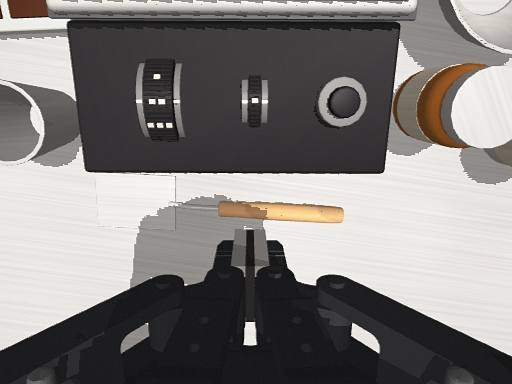

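The wide wheel shows two dashes at the index (157,101). The button is out (344,101), and the narrow wheel (255,101) and the bystanders in view are where they were.

```bash
python3 -c "
from workcell import r
print(r.close_job())"
```

```text
the job is handed in; nothing more can be done
None
```

The wide wheel was rolled one click to two dashes, the start button was then pressed to its stop (wrist force 14 N) and sprang back, nothing else was touched, and the job is handed in; the hand-in gave no verdict.

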